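# Erect the display carton and slide the cut-glass bowl onto its narrow block

## Robot

A 6-joint arm with a two-finger parallel gripper is mounted at the origin on the work surface. World frame = base frame: x ahead of the robot, y to its left, z up, the work surface at z = 0. Lengths are in mm, angles in degrees, forces in N, time in s.
With the tool pointing down it reaches from about 325 to 850 mm from the base axis. Payload 4.4 kg.
Tool frame: the origin (TCP) lies midway between the tips of the shut fingers; the grasp point (between the pads) lies 19 mm behind it; z points along the fingers, y is the line along which they close (so a half turn about z gives the same grasp; the last joint's range is limited). The gripper opens to 94 mm and grips with 3 to 60 N. Pads are 16 mm wide; open, the fingers measure 119 mm over their backs; the gripper's body (75 mm by 177 mm) begins 78 mm behind the grasp point.
Start: joints at [62.424, 11.837, 88.321, -0, 79.842, -8.623], TCP at [186.769, 543.824, 182.847] pointing down, gripper open.
Joint ranges: [-156.59, 156.59], [-49.26, 127.26], [12.9, 141.05], [-63.56, 243.56], [4.71, 150.69], [-161.64, 161.64]. Speed limits (degrees/s): [159.86, 159.86, 180, 180, 180, 180].

## Interface

Orientations are given as [roll, pitch, yaw] about the fixed x, y, z axes, in that order (R = Rz(yaw) Ry(pitch) Rx(roll)).
In Python, from bench import bot gives the robot as it stands.
- The arm moves only by the tool send_rows, never from a script. Its argument "motion" is a list of rows, each a list of 5 numbers: the opening, from 0 (shut) to 1 (fully open), then the shift along the tool's x, y, z in units of 0.3 m (1.0 is 0.3 m), then the turn about the tool's z in units of 45 degrees (1.0 is 45 degrees). A call has 1 to 12 rows; each row is the pose to reach, as a shift and turn from the pose commanded when the call began, along the tool's axes at that moment; what a row does not reach only later rows make up. A row lasts 1/10 s, in which the tool goes at most 50 mm and 8.59 degrees, less where a joint would pass 70% of its speed; a pose out of reach is approached as far as the arm can. A call with a number of a shift or a turn outside -1 to 1 is refused whole. A call with a gripper value outside its range is refused whole. The fingers move at their own pace and stop on an object; the grip force is fixed at half the most. Time passes only in rows, so rows that repeat a pose let the fingers close. It gives the time, the measured TCP pose, the force, the opening and the grip force at its end, in the units of the state.
- bot.sense(): the state, without advancing time (a new reading comes with each control period).
- bot.snapshot(name): name is "scene" or "top"; returns (picture, depth): 420x560x3 uint8, red, green, blue; 420x560 float32, mm along the optical axis (not along the pixel's ray), 0 where there is no reading.
- bot.get_calibration(name): a dict with "mtx" (3x3 intrinsics, pixels), "R" (3x3) and "t" (3): a world point X has camera coordinates R X + t. Camera axes: x right, y down, z forward; pixel columns grow to the right and rows downward; lengths in mm; the calibration is good to about 2 mm. A picture is of the moment at which its call begins. get_calibration takes no time and is no camera call.
- bot.sign_off(): hands the job in; it is judged then, once.
Trained networks look in the newest picture that a camera, given by its name, has taken for a name from the list of things; names that differ only in an ending like _2 or _b are one class to them, and where a whole thing is asked for, a point or a joint stands for the part that bears it (a point fixed in the world has none). Each returns a list of dicts, best first, with "confidence" (0 to 1); they miss things now and then, are a little off and sometimes report something else, mostly with a low value. They report only what shows in the picture. A call takes as long as a camera call. They do not tell look-alikes from the thing itself.
- bot.find_in(camera, thing): "rect" ([centre column, centre row, width, height] in pixels, round what is visible of it).
The state is a dict: "t": time; "qpos": joint angles; "qd": joint speeds; "effort": joint torques, N m; "eef_pos": TCP position; "orientation": TCP orientation; "contact_force": force on the tool from outside, world axes, zero at the start; "ft_torque": the same for the moment, N m; "opening": finger opening in mm; "finger_force": force on a finger pad.
Only numpy, scipy, OpenCV 4.12 (cv2) and the standard library are available. Lean on these libraries where they do the work, as an engineer would, in place of code of your own. Each camera call takes 0.05 s, during which the arm holds its last target. There are 200 camera calls.

## Task

Fold up the three half-raised cardboard walls of the carton until they stand upright. Then slide the amber glass bowl across the grey loading board and over the small gap onto the narrow blue block inside the carton, without lifting or tipping it, so that it stands centred on the block alone. Leave the brass wheel, the green tumbler and the jar where they are.

Things in the scene. Friction and masses are not known exactly. Their poses are not given: they have to be found in the camera images.
- jig: Fixed jig; origin on the table below the middle of the loading board's edge facing the carton, z up. Board (grey top): x -120 to 120, y 0 to 160 mm, top z 40. Carton floor (4 thick): x -55 to 55, y -106 to -6, no wall towards the board. Blue block in it: 44 x 44, top z 38.5, centre x 0, y -42, so a 20 mm gap from the board. Yaw within 0.35 rad of 0.
- block_top (a point): centre of the top of the blue block (44 x 44 mm, top 38.5 mm above the table); axes as the jig's
- wall_near (a joint): hinge angle (rad) of the carton wall on the jig's -x side, nearest the robot: 0 flat outwards, 1.57 upright, stop at 1.6; the stiff crease stays as left. 50 mm from crease to free edge, 90 mm along the crease (jig y -101 to -11), 4 mm thick. Pushed up and inwards on its outer side.
- wall_far (a joint): the same for the wall on the jig's +x side (away from the robot), 50 x 90 x 4 mm
- wall_end (a joint): the same for the wall at the carton's -y end, away from the loading board, 50 mm high, 104 mm along the jig's x, 4 mm thick
- wall_near_hinge (a point): middle of the crease of wall_near, 6 mm above the table
- wall_far_hinge (a point): middle of the crease of wall_far, 6 mm above the table
- wall_end_hinge (a point): middle of the crease of wall_end, 6 mm above the table
- wall_near_edge (a point): middle of the free edge of wall_near (moves with it)
- wall_far_edge (a point): middle of the free edge of wall_far (moves with it)
- wall_end_edge (a point): middle of the free edge of wall_end (moves with it)
- bowl: amber cut-glass bowl, about 0.4 kg, round about z: foot 56 mm across, widest 88 mm from 15 to 35 mm above the foot, rim 68 mm across at 62 mm; too wide to grasp round its belly. Origin at the centre of its underside; it starts on the loading board.
- wheel: bystander: brass grinding wheel lying flat, 100 mm across, 14 mm thick, with a 36 mm steel hub to 26 mm; origin at the centre of its underside
- tumbler: bystander: green glass tumbler, 72 mm across, 85 mm high; origin at the centre of its underside
- paste: bystander: jar of polishing paste, 56 mm across, 60 mm high; origin at the centre of its underside
Mind the look-alikes: they are no part of the job. Several things have the shape of the bowl; the one meant has the colours described above.

How it is judged:
By the outcome, as a careful person would: the job done as asked, in the order asked, and still so for the second after the job is handed in, with the robot touching nothing.
It also fails if it takes over 72 s, if anything falls off the work surface, if the arm or the gripper's body presses on something with over 40 N, if the wrist force passes 120 N, or if a joint passes its speed limit or range.

## Working session

There is one attempt and no reset: what is moved stays moved. The work goes in short steps, Python scripts to look and compute and a tool call to move; the robot and the scene stay as the last step left them, time stands still between calls to the robot, and variables do not carry over. Pictures are saved under pics/ and viewed, at most 10 in all, crops included, and the job is handed in when it is done.

Besides the shell and the picture viewer there is one more tool, called in YAML: its name, and indented under it one key for each argument. send_rows: Moves the arm, as the interface text tells. Shifts and turns lie within -1 to 1; 1 stands for 0.3 m of shift or 45 degrees of turn. Its arguments: {"type":"object","properties":{"motion":{"type":"array","items":{"type":"array","items":{"type":"number"}}}},"required":["motion"]}

```bash
ls; mkdir -p pics
cat > h.py <<'E'
import numpy as np, cv2
from bench import bot
def cal(n):
    c=bot.get_calibration(n); return np.array(c["mtx"]),np.array(c["R"]),np.array(c["t"]).ravel()
def cloud(n,depth):
    K,R,t=cal(n); v,u=np.mgrid[:depth.shape[0],:depth.shape[1]]
    P=np.stack([(u-K[0,2])/K[0,0]*depth,(v-K[1,2])/K[1,1]*depth,depth],-1)
    return (P-t)@R
def onz(n,u,v,z):
    K,R,t=cal(n); d=R.T@np.linalg.solve(K,[u,v,1]); c=-R.T@t
    return c+d*(z-c[2])/d[2]
def proj(n,X):
    K,R,t=cal(n); p=K@(R@np.array(X)+t); return p[:2]/p[2]
E
python3 - <<'E'
from h import *
for n in("scene","top"):
    p,d=bot.snapshot(n); cv2.imwrite(f"pics/{n}0.png",p[...,::-1]); np.savez(f"{n}0.npz",p=p,d=d)
    K,R,t=cal(n); print(n,K.tolist(),(-R.T@t).round())
    C=cloud(n,d)
    for th in("jig","bowl","wheel","tumbler","paste","wall_near","wall_far","wall_end"):
        for r in bot.find_in(n,th)[:4]:
            u,v=map(int,r["rect"][:2]); print(th,np.round(r["rect"]),round(r["confidence"],2),C[v,u].round())
print(bot.sense())
E
```

```text
pics
scene [[438.9844570661881, 0.0, 279.2578344708289], [0.0, 438.9844570661881, 209.83800396902654], [0.0, 0.0, 1.0]] [1001. -656.  764.]
jig [303. 208. 112.  75.] 0.75 [591. 119.  38.]
jig [314. 231.  24.  26.] 0.36 [656.  66.  30.]
bowl [292. 177.  33.  32.] 0.93 [537. 150. 100.]
bowl [225. 181.  32.  32.] 0.7 [369.  80.  63.]
bowl [249. 160.  31.  30.] 0.68 [366. 201.  62.]
wheel [307. 291.  49.  37.] 0.87 [ 729. -102.   24.]
wheel [301. 209. 111.  78.] 0.4 [588. 118.  34.]
tumbler [355. 161.  27.  39.] 0.81 [627. 350.  67.]
tumbler [309. 291.  47.  38.] 0.39 [ 734. -102.   24.]
tumbler [304. 213. 118.  71.] 0.2 [594. 120.  24.]
paste [257. 307.  24.  36.] 0.55 [ 682. -222.   63.]
wall_near [262. 217.  32.  35.] 0.97 [512.  50.  23.]
wall_near [269. 237.  30.  12.] 0.49 [582. -24.  43.]
wall_far [315. 232.  28.  26.] 0.67 [658.  68.  30.]
top [[396.10404121128494, 0.0, 285.8556252998925], [0.0, 396.10404121128494, 213.17306605254822], [0.0, 0.0, 1.0]] [454.  67. 914.]
jig [255. 212. 144. 113.] 0.93 [552. 130.  40.]
bowl [263. 305.  40.  38.] 0.97 [348. 111.   8.]
bowl [231. 228.
[... 527 characters left out ...]
7.] 0.88 [583.  -2.  24.]
{'t': 0.9, 'qpos': array([ 6.24237924e+01,  1.18348445e+01,  8.83215938e+01, -1.81703674e-07,
        7.98415062e+01, -8.62490826e+00]), 'qd': array([-0.03502576,  0.14910926, -0.12558459,  0.08835115, -0.1142442 ,
       -0.07344539]), 'effort': array([-1.76651379e-04, -3.70879233e+01, -2.81765789e+01,  6.98729767e-02,
        2.74416717e-02, -1.18456421e-05]), 'eef_pos': array([186.77076502, 543.82720433, 182.86987405]), 'orientation': array([1.79997968e+02, 3.08435427e-04, 1.61048701e+02]), 'contact_force': array([-0.16605052, -0.60735116,  0.30082272]), 'ft_torque': array([ 0.00751325,  0.07306552, -0.02968224]), 'finger_force': 0.0, 'opening': 94.2118157397873}
```

View pics/scene0.png

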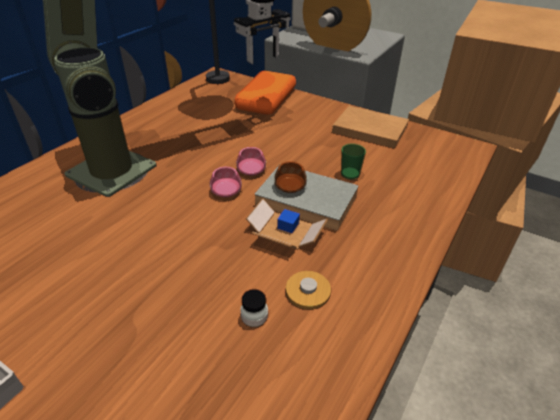

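View pics/top0.png

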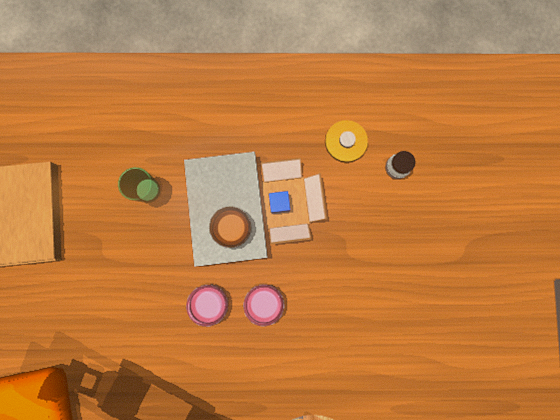

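The top view shows the grey board at about (226,209), with the amber bowl on it at (231,228). The blue block is at (279,202). The walls are at (290,233) near, (281,170) far and (315,198) end.

What could be taken for the bowl: amber (231,228), pink (208,305) and pink (264,305). I choose the amber one.

```bash
cat > m.py <<'E'
from h import *
def measure(n,p,d,verbose=True):
    C=cloud(n,d); h=cv2.cvtColor(p,cv2.COLOR_RGB2HSV).astype(int); H,S,V=h[...,0],h[...,1],h[...,2]
    z=C[...,2]; roi=(abs(C[...,0]-570)<150)&(abs(C[...,1]-100)<190)
    grey=roi&(S<60)&(V>90)&(abs(z-40)<9)&(C[...,1]>40)
    blue=roi&(H>105)&(H<130)&(S>150)&(abs(z-38)<9)
    out={}
    m=cv2.morphologyEx(grey.astype(np.uint8),cv2.MORPH_OPEN,np.ones((3,3)))
    nn,l,st,_=cv2.connectedComponentsWithStats(m); k=1+st[1:,4].argmax()
    P=C[l==k]; zb=np.median(P[:,2])
    vu=np.argwhere(l==k); Q=np.array([onz(n,u,v,40)[:2] for v,u in vu])
    r=cv2.minAreaRect(Q.astype(np.float32)); print(n,"board z",zb.round(1),"rect",np.round(r[0],1),np.round(r[1],1),round(r[2],2))
    vu=np.argwhere(blue); Q=np.array([onz(n,u,v,38.5)[:2] for v,u in vu]); 
    print(n,"block",len(Q),Q.mean(0).round(1),"z",np.median(z[blue]).round(1),np.round(cv2.minAreaRect(Q.astype(np.float32)),1) if 0 else cv2.minAreaRect(Q.astype(np.float32)))
    br=roi&((H<14)|(H>174))&(S>130)&(z>75)&(z<115)&(C[...,1]>90)
    if br.sum()>10:
        nn,l,st,_=cv2.connectedComponentsWithStats(br.astype(np.uint8)); k=1+st[1:,4].argmax()
        Q=C[l==k]; c,rad=cv2.minEnclosingCircle(Q[:,:2].astype(np.float32)); print(n,"bowl rim",len(Q),np.round(c,1),round(rad,1),"ztop",np.percentile(Q[:,2],95).round(1))
    return C,h
E
python3 - <<'E'
from m import *
for n in("top","scene"):
    f=np.load(f"{n}0.npz"); measure(n,f["p"],f["d"])
p=np.load("top0.npz")["p"]; cv2.imwrite("pics/crop.png",cv2.resize(p[135:335,175:375],(600,600),interpolation=2)[...,::-1])
E
```

```text
Traceback (most recent call last):
  File "m.py", line 11, in measure
    vu=np.argwhere(l==k); Q=np.array([onz(n,u,v,40)[:2] for v,u in vu])
                                      ~~~^^^^^^^^^^
  File "h.py", line 10, in onz
    K,R,t=cal(n); d=R.T@np.linalg.solve(K,[u,v,1]); c=-R.T@t
          ~~~^^^
  File "h.py", line 4, in cal
    c=bot.get_calibration(n); return np.array(c["mtx"]),np.array(c["R"]),np.array(c["t"]).ravel()
ValueError: time passes only in moves, steps and waits
```

```bash
sed -i 's/^def cal/import functools\n@functools.lru_cache\ndef cal/' h.py
python3 - <<'E'
from m import *
for n in("top","scene"):
    f=np.load(f"{n}0.npz"); measure(n,f["p"],f["d"])
p=np.load("top0.npz")["p"]; cv2.imwrite("pics/crop.png",cv2.resize(p[135:335,175:375],(600,600),interpolation=2)[...,::-1])
E
```

```text
top board z 39.7 rect [561.3 195.6] [238.7 159.4] 6.85
top block 107 [584.5  72.3] z 38.2 ((576.4638061523438, 74.52845764160156), (40.44060516357422, 40.130714416503906), 6.858241558074951)
top bowl rim 432 [516.7 178.1] 41.8 ztop 102.9
scene board z 40.9 rect [564.1 191.9] [239.5 162.4] 6.88
scene block 229 [581.5  67. ] z 38.8 ((580.8021240234375, 66.99968719482422), (46.0612907409668, 50.97201156616211), 7.205212116241455)
scene bowl rim 536 [519.9 174.6] 43.0 ztop 103.5
```

View pics/crop.png

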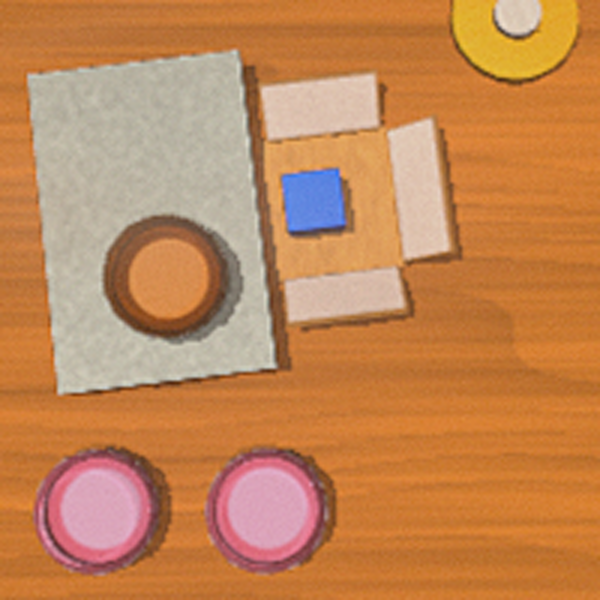

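The crop shows the amber-brown bowl at crop (165,275) on the grey board, clearly different from the pink pair below. The three pale walls are half raised around the blue block. Next I measure the wall angles in the jig frame.

```bash
cat > w.py <<'E'
from m import *
YAW=np.radians(6.87); ex=np.array([np.cos(YAW),np.sin(YAW)]); ey=np.array([-ex[1],ex[0]])
OC={"top":np.array([561.3,195.6])-80*ey,"scene":np.array([564.1,191.9])-80*ey}
O=(OC["top"]+OC["scene"])/2
def J(P,o=O): q=P[...,:2]-o; return np.stack([q@ex,q@ey,P[...,2]],-1)
def W(x,y,z=0): return np.r_[O+x*ex+y*ey,z]
def walls(n,p,d):
    C=J(cloud(n,d),OC[n]); h=cv2.cvtColor(p,cv2.COLOR_RGB2HSV).astype(int)
    pale=(h[...,1]<95)&(h[...,2]>140); a,y,z=C[...,0],C[...,1],C[...,2]
    for nm,r,sel in(("near",-a-55,(y<-16)&(y>-96)&(a<-40)&(a>-115)),("far",a-55,(y<-16)&(y>-96)&(a>40)&(a<115)),("end",-y-106,(abs(a)<47)&(y<-92)&(y>-165))):
        m=sel&pale&(z>9)&(z<62)
        if m.sum()<8: print(n,nm,"few",m.sum()); continue
        R,Z=r[m],z[m]-6; D=np.c_[R,Z]; mu=D.mean(0); v=np.linalg.svd(D-mu)[2][0]; 
        if v[1]<0: v=-v
        print(n,nm,m.sum(),"angle",np.arctan2(v[1],v[0]).round(2),"from hinge",np.arctan2(mu[1],mu[0]).round(2),"r",np.percentile(R,[2,98]).round(1),"z",np.percentile(z[m],[2,98]).round(1))
E
python3 - <<'E'
from w import *
for n in("top","scene"):
    f=np.load(f"{n}0.npz"); walls(n,f["p"],f["d"])
print("O",O.round(1)); s=bot.sense(); print(s["t"],J(s["eef_pos"]).round(1)); 
for a in((-46,68),(0,-42)): print(W(*a).round(1))
print("bowl jig",J(np.array([516.7,178.1,0]),OC["top"]).round(1),J(np.array([519.9,174.6,0]),OC["scene"]).round(1))
E
```

```text
top near 481 angle 0.78 from hinge 0.87 r [ 0.6 31.7] z [ 9.8 40.8]
top far 608 angle 0.73 from hinge 0.8 r [ 1.6 34.5] z [ 9.6 39.5]
top end 623 angle 0.83 from hinge 0.93 r [ 0.3 30.6] z [ 9.9 43.3]
scene near 411 angle 0.78 from hinge 0.87 r [ 0.8 33.7] z [10.  42.4]
scene far 219 angle 0.73 from hinge 0.87 r [-0.7 34. ] z [10.  41.6]
scene end few 0
O [572.3 114.3]
0.9 [-331.4  472.5  182.9]
[518.5 176.3   0. ]
[577.3  72.6   0. ]
bowl jig [-46.4  68.    0. ] [-46.   68.1   0. ]
```

send_rows:
  motion:
    - [0, -0.69, -0.64, 0, -0.574]
    - [0, -0.69, -0.64, 0, -0.574]
    - [0, -0.69, -0.64, 0, -0.574]
    - [0, -0.69, -0.64, 0, -0.574]
    - [0, -0.69, -0.64, 0, -0.574]
    - [0, -0.69, -0.64, 0, -0.574]
    - [0, -0.69, -0.64, 0, -0.574]
    - [0, -0.69, -0.64, 0, -0.574]

```text
t: 1.7
eef_pos: [320.6, 294.7, 183.1]
orientation: [179.9, 0.0, -173.3]
contact_force: [0.0, 0.2, 0.1]
opening: 33.6
finger_force: 0.0
```

```bash
cat > where.py <<'E'
from w import *
s=bot.sense(); print("t",s["t"],"jig",J(s["eef_pos"]).round(1),"rpy",s["orientation"].round(2),"F",s["contact_force"].round(1),s["opening"].round(1),s["qpos"].round(0))
E
python3 where.py
```

```text
Traceback (most recent call last):
  File "where.py", line 2, in <module>
    s=bot.sense(); print("t",s["t"],"jig",J(s["eef_pos"]).round(1),"rpy",s["orientation"].round(2),"F",s["contact_force"].round(1),s["opening"].round(1),s["qpos"].round(0))
                                                                                                                                   ^^^^^^^^^^^^^^^^^^
AttributeError: 'float' object has no attribute 'round'
```

send_rows:
  motion:
    - [0, -0.344, -0.884, 0.2, 0]
    - [0, -0.344, -0.884, 0.2, 0]
    - [0, -0.344, -0.884, 0.2, 0]
    - [0, -0.344, -0.884, 0.2, 0]
    - [0, -0.344, -0.884, 0.2, 0]
    - [0, -0.344, -0.884, 0.2, 0]
    - [0, -0.344, -0.884, 0.4, 0]
    - [0, -0.344, -0.884, 0.54, 0]
    - [0, -0.344, -0.884, 0.54, 0]
    - [0, -0.344, -0.884, 0.54, 0]

```text
t: 2.7
eef_pos: [453.5, 45.5, 20.3]
orientation: [179.9, -0.2, -173.0]
contact_force: [0.4, -0.1, 0.7]
opening: 0.4
finger_force: 0.0
```

```bash
sed -i 's/s\["opening"\].round(1)/round(float(s["opening"]),1)/' where.py; python3 where.py
```

```text
t 2.7 jig [-126.2  -54.1   20.3] rpy [ 1.7995e+02 -1.7000e-01 -1.7300e+02] F [ 0.4 -0.1  0.7] 0.4 [  -5.   10.  113.    0.   58. -102.]
```

send_rows:
  motion:
    - [0, -0.03, 0, 0, 0]
    - [0, -0.05, 0, 0, 0]
    - [0, -0.07, 0, -0.005, 0]
    - [0, -0.09, 0, -0.01, 0]
    - [0, -0.11, 0, -0.015, 0]
    - [0, -0.13, 0, -0.02, 0]
    - [0, -0.15, 0, -0.03, 0]
    - [0, -0.165, 0, -0.03, 0]
    - [0, -0.18, 0, -0.03, 0]
    - [0, -0.187, 0, -0.03, 0]
    - [0, -0.187, 0, -0.03, 0]

```text
t: 3.8
eef_pos: [510.2, 50.8, 29.7]
orientation: [180.0, -0.0, -173.1]
contact_force: [0.3, -0.6, -0.3]
opening: 0.6
finger_force: 0.0
```

```bash
cat > look.py <<'E'
from w import *
import sys
for n in("top","scene"):
    p,d=bot.snapshot(n); np.savez(f"{n}1.npz",p=p,d=d); cv2.imwrite(f"pics/{n}_{sys.argv[1]}.png",p[...,::-1]); walls(n,p,d)
exec(open("where.py").read())
E
python3 look.py a
```

```text
top near few 0
top far 622 angle 0.74 from hinge 0.81 r [ 1.  34.4] z [ 9.6 40.3]
top end 130 angle 0.82 from hinge 0.92 r [ 1.3 31. ] z [11.2 44. ]
scene near 43 angle 0.7 from hinge 0.84 r [15.5 33.1] z [25.8 41.8]
scene far 216 angle 0.73 from hinge 0.87 r [-0.6 33.8] z [10.3 41.3]
scene end few 0
t 3.9 jig [-69.7 -55.6  29.6] rpy [ 1.7999e+02 -4.0000e-02 -1.7312e+02] F [-0.1  0.  -0.4] 0.4 [  -4.   15.  105.   -0.   60. -101.]
```

Run:
```python
import cv2
a=cv2.imread("pics/scene_a.png")[130:280,200:380]; cv2.imwrite("pics/a.png",cv2.resize(a,(720,600),interpolation=2))
```

```text
(no output)
```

View pics/a.png

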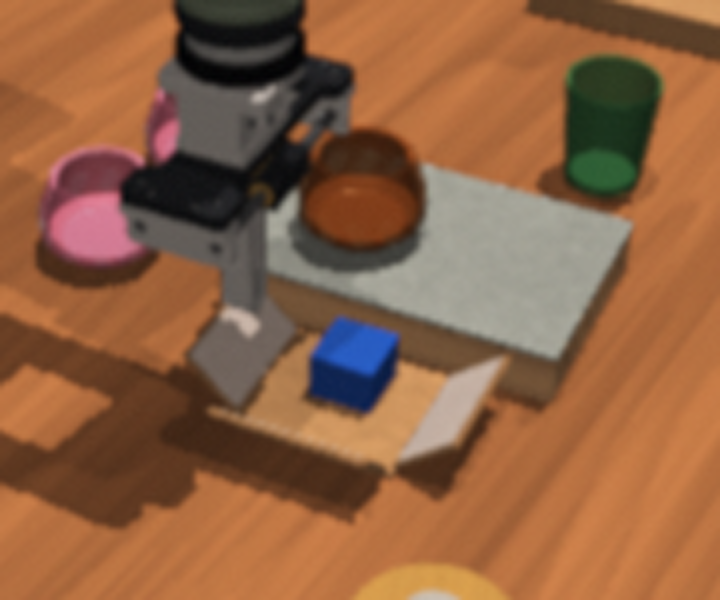

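The near wall is now in the gripper's shadow at crop (240,350), which broke my colour filter. I'll fit from depth with a looser filter.

```bash
sed -i 's/pale=.*; a,y/pale=(h[...,1]<110)\&(h[...,2]>60); a,y/' w.py
python3 - <<'E'
from w import *
for n in("top","scene"):
    f=np.load(f"{n}1.npz"); walls(n,f["p"],f["d"])
f=np.load("scene1.npz"); C=J(cloud("scene",f["d"]),OC["scene"])
for v in range(200,236,3): print(v,[tuple(C[v,u].round(0).astype(int)) for u in range(246,276,4)])
E
```

```text
top near few 0
top far 638 angle 0.73 from hinge 0.81 r [ 0.9 35.2] z [ 9.5 40.9]
top end 136 angle 0.82 from hinge 0.92 r [ 1.1 31.2] z [10.7 44. ]
scene near 376 angle 0.84 from hinge 0.9 r [ 0.3 33.4] z [10.3 53.9]
scene far 223 angle 0.73 from hinge 0.87 r [-0.5 34.9] z [10.3 41.8]
scene end few 0
200 [(np.int64(-152), np.int64(10), np.int64(0)), (np.int64(-141), np.int64(14), np.int64(1)), (np.int64(-131), np.int64(18), np.int64(2)), (np.int64(-72), np.int64(-67), np.int64(83)), (np.int64(-63), np.int64(-64), np.int64(85)), (np.int64(-63), np.int64(-42), np.int64(68)), (np.int64(-73), np.int64(1), np.int64(34)), (np.int64(-60), np.int64(-1), np.int64(40))]
203 [(np.int64(-144), np.int64(-4), np.int64(2)), (np.int64(-135), np.int64(3), np.int64(1)), (np.int64(-125), np.int64(7), np.int64(1)), (np.int64(-73), np.int64(-65), np.int64(72)), (np.int64(-64), np.int64(-63), np.int64(74)), (np.int64(-61), np.int64(-45), np.int64(62)), (np.int64(-74), np.int64(3), np.int64(22)), (np.int64(-61), np.int64(1), np.int64(29))]
206 [(np.int64(-139), np.int64(-14), np.int64(1)), (np.int64(-129)
[... 2937 characters left out ...]
p.int64(-1)), (np.int64(-83), np.int64(-94), np.int64(0)), (np.int64(-73), np.int64(-92), np.int64(3)), (np.int64(-59), np.int64(-95), np.int64(11)), (np.int64(-53), np.int64(-86), np.int64(6)), (np.int64(-44), np.int64(-82), np.int64(6)), (np.int64(-35), np.int64(-75), np.int64(4)), (np.int64(-26), np.int64(-71), np.int64(5))]
233 [(np.int64(-87), np.int64(-108), np.int64(1)), (np.int64(-77), np.int64(-105), np.int64(1)), (np.int64(-48), np.int64(-136), np.int64(39)), (np.int64(-37), np.int64(-137), np.int64(45)), (np.int64(-49), np.int64(-94), np.int64(4)), (np.int64(-39), np.int64(-91), np.int64(6)), (np.int64(-30), np.int64(-85), np.int64(4)), (np.int64(-21), np.int64(-81), np.int64(4))]
```

```bash
python3 - <<'E'
from w import *
f=np.load("scene1.npz"); C=J(cloud("scene",f["d"]),OC["scene"])
Ws=lambda x,y,z: np.r_[OC["scene"]+x*ex+y*ey,z]
for q in((-62,-68,31),(-62,-68,40),(-62,-68,50),(-62,-68,60),(-62,-44,31),(-62,-44,50),(-70,-56,30)):
    u,v=proj("scene",Ws(*q)); print(q,(round(u),round(v)),C[round(v),round(u)].round())
E
python3 where.py
```

```text
(-62, -68, 31) (262, 217) [-68. -56.  21.]
(-62, -68, 40) (262, 215) [-71. -51.  23.]
(-62, -68, 50) (262, 212) [-73. -45.  28.]
(-62, -68, 60) (262, 209) [-77. -37.  30.]
(-62, -44, 31) (266, 212) [-67. -35.  22.]
(-62, -44, 50) (266, 206) [-75. -19.  28.]
(-70, -56, 30) (261, 214) [-73. -51.  25.]
t 3.9 jig [-69.7 -55.6  29.6] rpy [ 1.7999e+02 -4.0000e-02 -1.7312e+02] F [-0.1  0.  -0.4] 0.4 [  -4.   15.  105.   -0.   60. -101.]
```

Run:
```python
from w import *
a=cv2.imread("pics/scene_a.png")[195:240,240:285]; cv2.imwrite("pics/b.png",cv2.resize(a,(600,600),interpolation=cv2.INTER_NEAREST))
```

```text
(no output)
```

View pics/b.png

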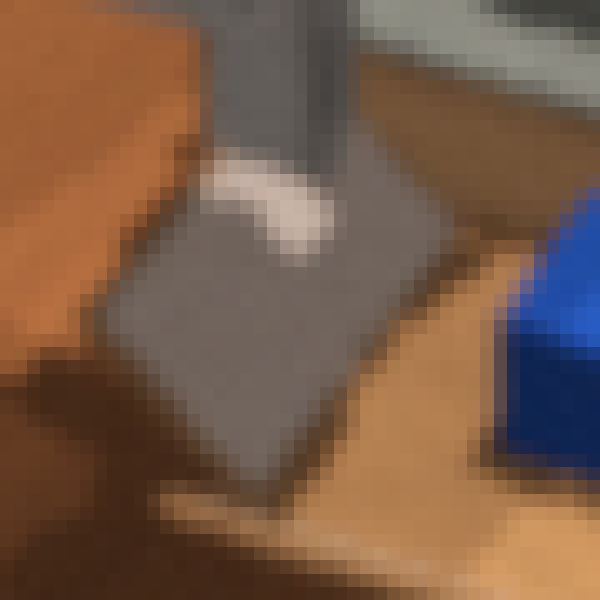

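Run:
```python
from w import *
for k,c in((0,(-331.4,472.5)),(1,(-69.7,-55.6))):
    f=np.load(f"scene{k}.npz"); C=J(cloud("scene",f["d"]),OC["scene"]); h=cv2.cvtColor(f["p"],cv2.COLOR_RGB2HSV)
    r=np.hypot(C[...,0]-c[0],C[...,1]-c[1]); 
    for lo in range(20,340,12):
        m=(r<75)&(C[...,2]>=lo)&(C[...,2]<lo+12)
        if m.sum()>3: print(k,lo,m.sum(),C[m].min(0).round(),C[m].max(0).round())
f=np.load("top1.npz"); C=J(cloud("top",f["d"]),OC["top"]); m=(np.hypot(C[...,0]+70,C[...,1]+56)<95)&(C[...,2]>100); print(C[m].min(0),C[m].max(0))
```

```text
0 20 94 [-404.  456.   20.] [-295.  538.   32.]
0 32 128 [-404.  451.   32.] [-296.  541.   44.]
0 44 178 [-406.  453.   44.] [-301.  543.   56.]
0 56 218 [-406.  462.   56.] [-309.  546.   66.]
0 200 14 [-360.  421.  204.] [-302.  524.  212.]
0 212 39 [-367.  412.  213.] [-300.  525.  224.]
0 224 43 [-366.  414.  224.] [-299.  525.  236.]
0 236 46 [-366.  413.  236.] [-300.  524.  248.]
0 248 39 [-368.  417.  249.] [-300.  526.  259.]
0 260 44 [-364.  416.  260.] [-299.  526.  272.]
0 272 48 [-365.  414.  272.] [-300.  527.  284.]
0 284 44 [-368.  415.  284.] [-300.  527.  296.]
0 296 24 [-339.  401.  296.] [-280.  530.  308.]
0 308 126 [-340.  399.  308.] [-273.  534.  320.]
0 320 107 [-345.  399.  320.] [-274.  538.  332.]
0 332 138 [-363.  398.  332.] [-276.  540.  344.]
1 20 268 [-118. -101.   20.] [ 5.  6. 32.]
1 32 383 [ -93. -100.   32.] [ 5. 18. 44.]
1 44 5 [-89. -80.  44.] [-62. -49.  55.]
1 56 28 [-80. -66.  58.] [-61. -42.  68.]
1 68 40 [-80. -68.  68.] [-61. -38.  80.]
1 80 42 [-79. -68.  80.] [-61. -43.  92.]
1 92 30 [-71. -69.  93.] [-61. -42. 104.]
1 104 32 [-71. -68.
[... 221 characters left out ...]
2.  176.] [-37.  12. 188.]
1 188 407 [-104. -130.  188.] [-36.  18. 200.]
1 200 125 [-93. -97. 200.] [-48. -39. 212.]
1 212 83 [-90. -96. 212.] [-50. -47. 224.]
1 224 119 [-101.  -96.  224.] [-36. -43. 236.]
1 236 209 [-104.  -97.  236.] [-34. -45. 248.]
1 248 209 [-108.  -92.  248.] [-34. -26. 260.]
1 260 100 [-96. -91. 260.] [-35. -43. 272.]
1 272 161 [-97. -93. 272.] [-34. -34. 284.]
1 284 181 [-105.  -91.  284.] [-34. -42. 296.]
1 296 164 [-98. -90. 296.] [-35. -35. 308.]
1 308 172 [-96. -91. 308.] [-35. -18. 320.]
1 320 195 [-101.  -91.  320.] [-35. -22. 332.]
1 332 149 [-95. -90. 332.] [-36. -44. 344.]
[-162.12530192 -116.80979767  161.55335143] [-19.33041992  33.51966401 914.00334739]
```

The fingertip shows at about px (260,208), which is roughly z 60. The reported TCP z is 30, so the real tip stands about 25 mm higher and the finger passed over the wall. I'll retract and check the offset by lowering under force watch.

send_rows:
  motion:
    - [0, 0.1, 0, 0, 0]
    - [0, 0.19, 0, 0, 0]
    - [0, 0.19, 0, 0.067, 0]
    - [0, 0.19, 0, 0.067, 0]
    - [0, 0.19, 0, 0.067, 0]

```text
t: 4.4
eef_pos: [453.3, 44.0, 9.8]
orientation: [180.0, -0.0, -173.1]
contact_force: [-0.2, 0.3, 0.4]
opening: 0.7
finger_force: 0.0
```

```bash
cat > tip.py <<'E'
from w import *
p,d=bot.snapshot("scene"); np.savez("scene1.npz",p=p,d=d)
s=bot.sense(); c=J(s["eef_pos"]); C=J(cloud("scene",d),OC["scene"]); h=cv2.cvtColor(p,cv2.COLOR_RGB2HSV)
m=(abs(C[...,0]-c[0])<16)&(abs(C[...,1]-c[1])<20)&(h[...,1]<90); z=np.sort(C[m][:,2]); z=z[z>12]
print("tcp",c.round(1),"lowest seen",z[:12].round(1),"F",s["contact_force"].round(1),"rpy",s["orientation"].round(2))
E
python3 tip.py
```

```text
tcp [-125.6  -55.8   10.3] lowest seen [33.7 36.3 37.8 38.1 39.5 39.8 41.  42.4 42.8 43.1 43.9 44.1] F [-0.3  0.8  0.9] rpy [-1.7999e+02  5.0000e-02 -1.7312e+02]
```

send_rows:
  motion:
    - [0, 0, 0, 0.03, 0]
    - [0, 0, 0, 0.045, 0]
    - [0, 0, 0, 0.055, 0]
    - [0, 0, 0, 0.06, 0]

```text
t: 4.85
eef_pos: [453.2, 44.0, -8.8]
orientation: [180.0, -0.1, -173.1]
contact_force: [-0.0, 0.3, 0.4]
opening: 0.7
finger_force: 0.0
```

```bash
python3 tip.py
```

```text
tcp [-126.7  -55.6   -8.8] lowest seen [16.6 16.8 16.9 17.1 21.1 21.5 22.3 22.4 24.4 24.6 24.8 24.8] F [-0.7 -0.7  0. ] rpy [ 1.7999e+02 -6.0000e-02 -1.7312e+02]
```

send_rows:
  motion:
    - [0, -0.03, 0, 0, 0]
    - [0, -0.05, 0, 0, 0]
    - [0, -0.07, 0, -0.005, 0]
    - [0, -0.09, 0, -0.01, 0]
    - [0, -0.11, 0, -0.015, 0]
    - [0, -0.13, 0, -0.02, 0]
    - [0, -0.15, 0, -0.03, 0]
    - [0, -0.165, 0, -0.03, 0]
    - [0, -0.18, 0, -0.03, 0]
    - [0, -0.19, 0, -0.03, 0]
    - [0, -0.19, 0, -0.03, 0]

```text
t: 6.0
eef_pos: [510.8, 50.8, 0.8]
orientation: [-180.0, 0.1, -173.1]
contact_force: [-0.7, 0.4, -0.6]
opening: 0.6
finger_force: 0.0
```

```bash
python3 look.py c
```

```text
top near few 0
top far 626 angle 0.72 from hinge 0.8 r [ 1.1 35.2] z [10.1 40.2]
top end 194 angle 0.83 from hinge 0.92 r [ 0.3 31. ] z [10.3 43.9]
scene near 296 angle 1.35 from hinge 1.48 r [-1.9 23.5] z [10.3 60.2]
scene far 224 angle 0.73 from hinge 0.87 r [ 0.3 35.3] z [11.4 42.3]
scene end few 0
t 6.1 jig [-69.1 -55.7   0.7] rpy [-1.8000e+02  2.0000e-02 -1.7312e+02] F [-0.1 -1.   0.1] 0.4 [  -4.   18.  105.    0.   57. -101.]
```

send_rows:
  motion:
    - [0, -0.007, 0, 0, 0]
    - [0, -0.014, 0, 0, 0]
    - [0, -0.017, 0, 0, 0]
    - [0, -0.017, 0, 0, 0]

```text
t: 6.5
eef_pos: [514.5, 51.4, 0.6]
orientation: [180.0, -0.1, -173.1]
contact_force: [-2.3, -0.4, 1.7]
opening: 0.3
finger_force: 1.3
```

```bash
python3 look.py d|grep -e near -e jig
```

```text
top near few 0
scene near 258 angle 1.46 from hinge 1.57 r [-4.1 18.8] z [10.6 59.8]
t 6.6 jig [-64.9 -55.6   0.6] rpy [ 1.8000e+02 -8.0000e-02 -1.7312e+02] F [-2.5  0.9  2.2] 0.4 [  -4.   18.  105.   -0.   57. -101.]
```

send_rows:
  motion:
    - [0, -0.003, 0, 0, 0]
    - [0, -0.005, 0, 0, 0]
    - [0, -0.005, 0, 0, 0]

```text
t: 6.9
eef_pos: [514.5, 51.4, 0.4]
orientation: [180.0, -0.3, -173.1]
contact_force: [-6.6, -1.4, 5.5]
opening: 0.2
finger_force: 3.3
```

```bash
python3 where.py
```

```text
t 6.9 jig [-64.9 -55.5   0.4] rpy [ 179.99   -0.26 -173.1 ] F [-6.6 -1.4  5.5] 0.2 [  -4.   18.  105.   -0.   57. -101.]
```

send_rows:
  motion:
    - [0, 0.08, 0, 0, 0]
    - [0, 0.08, 0, -0.17, 0]
    - [0, 0.05, 0, -0.3, 0]
    - [0, -0.1, 0, -0.3, 0]
    - [0, -0.26, 0, -0.3, 0]
    - [0, -0.42, 0, -0.3, 0]
    - [0, -0.58, 0, -0.3, 0]
    - [0, -0.635, 0, -0.3, 0]
    - [0, -0.635, 0, -0.15, 0]
    - [0, -0.635, 0, 0, 0]
    - [0, -0.635, 0, 0.02, 0]
    - [0, -0.635, 0, 0.02, 0]

```text
t: 8.1
eef_pos: [704.3, 74.5, -7.4]
orientation: [180.0, -0.2, -173.1]
contact_force: [0.4, 0.6, 0.5]
opening: 0.3
finger_force: 0.0
```

```bash
python3 look.py e; python3 tip.py
```

```text
top near few 0
top far few 0
top end 196 angle 0.82 from hinge 0.89 r [16.9 31.5] z [28.  44.2]
scene near 193 angle 1.61 from hinge 1.66 r [-4.  -0.9] z [10.5 56.9]
scene far 168 angle 0.73 from hinge 0.88 r [-0.5 34.7] z [10.2 41.8]
scene end few 0
t 8.2 jig [130.  -55.9  -2.7] rpy [-179.97    0.26 -173.12] F [0.6 0.5 1.1] 0.4 [ -1.  38.  75.   0.  67. -98.]
tcp [130.7 -56.   -1.7] lowest seen [22.1 24.6 26.  28.4 29.2 29.9 30.  30.3 30.6 30.7 30.9 31.4] F [ 0.2 -0.3  0.4] rpy [-179.96    0.35 -173.13]
```

send_rows:
  motion:
    - [0, 0.03, 0, 0.01, 0]
    - [0, 0.06, 0, 0.01, 0]
    - [0, 0.08, 0, 0.01, 0]
    - [0, 0.1, 0, 0, 0]
    - [0, 0.12, 0, -0.005, 0]
    - [0, 0.14, 0, -0.01, 0]
    - [0, 0.16, 0, -0.015, 0]
    - [0, 0.175, 0, -0.015, 0]
    - [0, 0.19, 0, -0.015, 0]
    - [0, 0.2, 0, -0.015, 0]
    - [0, 0.21, 0, -0.015, 0]
    - [0, 0.21, 0, -0.015, 0]

```text
t: 9.45
eef_pos: [645.4, 67.1, -0.9]
orientation: [180.0, 0.3, -173.1]
contact_force: [6.8, 1.6, -5.1]
opening: 0.5
finger_force: 3.2
```

```bash
python3 look.py f
```

```text
top near few 0
top far 64 angle 1.59 from hinge 1.69 r [-4. -2.] z [10.  54.8]
top end 28 angle 0.91 from hinge 1.2 r [-0.4  6.1] z [ 9.1 17. ]
scene near 191 angle 1.59 from hinge 1.65 r [-3.9 -0.9] z [10.  56.3]
scene far 99 angle 1.37 from hinge 1.26 r [-0.4 19.9] z [19.  58.7]
scene end few 0
t 9.55 jig [ 66.9 -55.6  -1. ] rpy [ 180.      0.27 -173.14] F [ 6.9  1.  -4.3] 0.6 [ -2.  31.  85.   0.  63. -99.]
```

send_rows:
  motion:
    - [0, -0.08, 0, 0, 0]
    - [0, -0.08, 0, -0.17, 0]
    - [0, -0.08, -0.03, -0.3, 0]
    - [0, 0.02, -0.14, -0.3, 0]
    - [0, 0.12, -0.26, -0.3, 0]
    - [0, 0.22, -0.38, -0.3, 0]
    - [0, 0.22, -0.4, -0.3, 0]
    - [0, 0.22, -0.4, -0.15, 0]
    - [0, 0.22, -0.4, 0, 0]
    - [0, 0.22, -0.4, 0.025, 0]
    - [0, 0.22, -0.4, 0.025, 0]
    - [0, 0.22, -0.4, 0.025, 0]

```text
t: 10.75
eef_pos: [593.8, -60.2, -6.6]
orientation: [-179.9, 0.1, -173.1]
contact_force: [-0.3, 0.7, -0.4]
opening: 0.4
finger_force: 0.0
```

```bash
python3 look.py g; python3 tip.py
```

```text
top near 17 angle 1.61 from hinge 1.55 r [0.4 1.3] z [30.9 47.7]
top far 122 angle 1.6 from hinge 1.68 r [-4.  -2.3] z [12.1 55.1]
top end 152 angle 0.82 from hinge 0.93 r [-0.1 31.2] z [10.8 43.4]
scene near few 0
scene far few 1
scene end 10 angle 1.54 from hinge 0.6 r [56.4 58.5] z [29. 61.]
t 10.85 jig [   1.3 -176.2   -5.5] rpy [-179.9     0.26 -173.09] F [ 0.8 -0.4 -0.4] 0.1 [ -14.   27.   93.    0.   60. -111.]
tcp [   1.1 -176.2   -5.6] lowest seen [17.2 21.1 21.3 21.6 23.7 26.2 26.8 26.8 26.8 27.7 27.8 28.2] F [-0.6 -0.8 -0.8] rpy [-179.9     0.25 -173.1 ]
```

Both side walls are at the stop (about 1.6). Now I push the end wall from y -176 towards -122.

send_rows:
  motion:
    - [0, 0, 0.03, 0, 0]
    - [0, 0, 0.05, 0, 0]
    - [0, 0, 0.07, 0, 0]
    - [0, 0, 0.09, -0.005, 0]
    - [0, 0, 0.11, -0.01, 0]
    - [0, 0, 0.125, -0.015, 0]
    - [0, 0, 0.14, -0.02, 0]
    - [0, 0, 0.155, -0.02, 0]
    - [0, 0, 0.165, -0.02, 0]
    - [0, 0, 0.175, -0.02, 0]
    - [0, 0, 0.18, -0.02, 0]
    - [0, 0, 0.18, -0.02, 0]

```text
t: 12.1
eef_pos: [585.2, -6.2, -2.6]
orientation: [180.0, -0.0, -173.1]
contact_force: [-0.3, -0.4, 0.0]
opening: 0.3
finger_force: 0.0
```

```bash
python3 look.py i
```

```text
top near 19 angle 1.61 from hinge 1.53 r [0.4 1.8] z [13.3 46.7]
top far 33 angle 1.59 from hinge 1.67 r [-3.8 -2.4] z [14.4 53.8]
top end 23 angle 1.54 from hinge 1.66 r [-3.4 -1.8] z [22.2 57.6]
scene near few 0
scene far few 1
scene end 121 angle 1.41 from hinge 1.2 r [-5.  26.9] z [16.3 60.7]
t 12.2 jig [  -1.5 -121.4   -2.5] rpy [ 1.7997e+02 -4.0000e-02 -1.7313e+02] F [0.5 0.4 0.7] 0.7 [  -9.   25.   95.    0.   60. -106.]
```

send_rows:
  motion:
    - [0, 0, 0.006, 0, 0]
    - [0, 0, 0.01, 0, 0]
    - [0, 0, 0.013, 0, 0]
    - [0, 0, 0.013, 0, 0]

```text
t: 12.6
eef_pos: [585.2, -4.8, -2.4]
orientation: [-179.8, -0.0, -173.1]
contact_force: [1.1, -6.2, -0.9]
opening: 0.8
finger_force: 3.0
```

```bash
python3 look.py j|grep -e end -e jig
```

```text
top end 11 angle 1.58 from hinge 1.69 r [-4.6 -3.7] z [23.2 54. ]
scene end 135 angle 1.49 from hinge 1.25 r [-6.5 25.7] z [17.9 61.2]
t 12.7 jig [  -1.5 -119.8   -2.4] rpy [-1.7982e+02 -2.0000e-02 -1.7311e+02] F [ 0.2 -7.6 -0.2] 0.6 [  -9.   25.   95.   -0.   60. -106.]
```

send_rows:
  motion:
    - [0, 0, -0.08, 0, 0]
    - [0, 0, -0.08, -0.17, 0]
    - [0, 0, -0.08, -0.33, 0]
    - [0, 0, -0.08, -0.42, 0]
    - [0.32, 0.04, 0.08, -0.42, 0.2]
    - [0.32, 0.08, 0.24, -0.42, 0.4]
    - [0.32, 0.12, 0.4, -0.42, 0.6]
    - [0.32, 0.16, 0.56, -0.42, 0.8]
    - [0.32, 0.2, 0.7, -0.42, 1]
    - [0.32, 0.237, 0.84, -0.42, 1]
    - [0.32, 0.237, 0.85, -0.42, 1]
    - [0.32, 0.237, 0.85, -0.42, 1]

```text
t: 13.9
eef_pos: [483.3, 243.2, 123.8]
orientation: [180.0, 0.0, 142.1]
contact_force: [0.7, -0.9, 0.2]
opening: 30.1
finger_force: 0.0
```

send_rows:
  motion:
    - [0.32, 0, 0, 0, 0.19]
    - [0.32, 0, 0, 0, 0.38]
    - [0.32, 0, 0, 0, 0.493]
    - [0.32, 0, 0, 0, 0.493]
    - [0.32, 0, 0, 0, 0.493]

```text
t: 14.4
eef_pos: [484.6, 240.7, 123.7]
orientation: [-180.0, 0.0, 119.7]
contact_force: [0.1, -0.6, -0.2]
opening: 30.0
finger_force: 0.0
```

```bash
cat >> look.py <<'E'
for n in("top","scene"):
    f=np.load(f"{n}1.npz"); C=J(cloud(n,f["d"]),OC[n]); h=cv2.cvtColor(f["p"],cv2.COLOR_RGB2HSV).astype(int)
    m=(abs(C[...,0])<110)&(C[...,1]>-110)&(C[...,1]<150)&(C[...,2]>78)&(C[...,2]<112)&((h[...,0]<14)|(h[...,0]>174))&(h[...,1]>130)
    if m.sum()>15:
        nn,l,st,_=cv2.connectedComponentsWithStats(m.astype(np.uint8)); Q=C[l==1+st[1:,4].argmax()]
        c,r=cv2.minEnclosingCircle(Q[:,:2].astype(np.float32)); print(n,"bowl jig",len(Q),np.round(c,1),round(r,1),Q[:,2].max().round(1))
E
python3 look.py k
```

```text
top near few 4
top far 122 angle 1.6 from hinge 1.68 r [-4.  -2.3] z [12.7 55.5]
top end 38 angle 1.57 from hinge 1.67 r [-4.7 -3.7] z [29.3 57.5]
scene near 135 angle 1.61 from hinge 1.65 r [-4.  -0.8] z [10.8 55.4]
scene far few 1
scene end 10 angle 0.86 from hinge 1.65 r [-6.2 -2.1] z [55.5 59.6]
t 14.5 jig [-72.1 136.4 123.7] rpy [-1.800e+02  1.000e-02  1.197e+02] F [-0.5 -0.2 -0.2] 29.9 [ 17.  11.  97.  -0.  72. -12.]
top bowl jig 427 [-49.4  69.1] 40.8 104.6
scene bowl jig 501 [-45.6  68.3] 42.9 106.4
```

send_rows:
  motion:
    - [0.32, 0, -0.003, 0.15, 0]
    - [0.32, 0, -0.003, 0.28, 0]
    - [0.32, 0, -0.003, 0.336, 0]
    - [0.32, 0, -0.003, 0.336, 0]
    - [0.32, 0, -0.003, 0.336, 0]

```text
t: 15.0
eef_pos: [483.5, 241.4, 23.2]
orientation: [-180.0, 0.0, 119.7]
contact_force: [0.7, -0.6, 0.3]
opening: 30.1
finger_force: 0.0
```

```bash
python3 tip.py; python3 where.py
```

```text
tcp [-72.2 136.9  23.9] lowest seen [ 84.   88.7  95.1  97.9 100.  104.3 109.5 113.4 117.1 125.5 126.7 178. ] F [ 0.3 -0.3  0.1] rpy [1.7991e+02 2.0000e-02 1.1971e+02]
t 15.05 jig [-72.2 136.9  23.9] rpy [1.7991e+02 2.0000e-02 1.1971e+02] F [ 0.3 -0.3  0.1] 30.0 [ 17.  18. 101.  -0.  61. -12.]
```

send_rows:
  motion:
    - [0.32, -0.04, 0, 0, 0]
    - [0.32, -0.06, 0, 0, 0]
    - [0.32, -0.075, 0, 0, 0]
    - [0.32, -0.095, 0, 0, 0]
    - [0.32, -0.12, 0, 0, 0]
    - [0.32, -0.145, 0, 0, 0]
    - [0.32, -0.17, 0, 0, 0]
    - [0.32, -0.195, 0, 0, 0]
    - [0.32, -0.215, 0, 0, 0]
    - [0.32, -0.23, 0, 0, 0]
    - [0.32, -0.24, 0, 0, 0]
    - [0.32, -0.24, 0, 0, 0]

```text
t: 16.25
eef_pos: [519.2, 178.3, 22.9]
orientation: [-180.0, 0.0, 119.7]
contact_force: [-1.2, 1.1, 0.4]
opening: 30.4
finger_force: 1.0
```

```bash
python3 look.py l
```

```text
top near few 0
top far 120 angle 1.6 from hinge 1.68 r [-4.  -2.4] z [11.  54.6]
top end 37 angle 1.57 from hinge 1.67 r [-4.7 -3.9] z [28.7 57.7]
scene near 141 angle 1.61 from hinge 1.65 r [-4.  -0.5] z [10.7 56.4]
scene far few 1
scene end 11 angle 0.62 from hinge 1.66 r [-5.4 -1.5] z [55.5 58.4]
t 16.35 jig [-45.1  70.   22.7] rpy [-1.7999e+02  6.0000e-02  1.1970e+02] F [0.5 0.4 1.2] 29.9 [ 10.  19. 100.  -0.  61. -20.]
top bowl jig 321 [-26.5  21.3] 41.7 105.5
scene bowl jig 498 [-26.1  24.1] 43.5 105.0
```

View pics/scene_l.png

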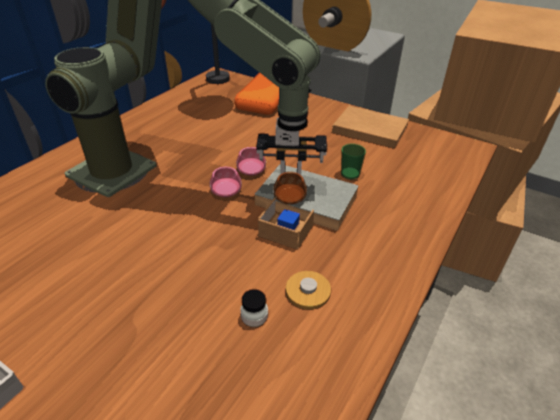

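The walls stand upright around the blue block at px (289,219), and the fingers cradle the bowl at px (290,187), which slides as planned. I push on across the gap.

send_rows:
  motion:
    - [0.32, -0.02, 0, 0, 0]
    - [0.32, -0.04, 0, 0, 0]
    - [0.32, -0.06, 0, 0, 0]
    - [0.32, -0.08, 0, 0, 0]
    - [0.32, -0.1, 0, 0, 0]
    - [0.32, -0.12, 0, 0, 0]
    - [0.32, -0.14, 0, 0, 0]
    - [0.32, -0.16, 0, 0, 0]
    - [0.32, -0.18, 0, 0, 0]
    - [0.32, -0.195, 0, 0, 0]
    - [0.32, -0.207, 0, 0, 0]
    - [0.32, -0.207, 0, 0, 0]

```text
t: 17.55
eef_pos: [550.0, 124.4, 22.9]
orientation: [180.0, 0.0, 119.7]
contact_force: [-0.5, 0.8, -0.2]
opening: 30.4
finger_force: 0.6
```

```bash
python3 look.py m
```

```text
top near few 2
top far 63 angle 1.59 from hinge 1.68 r [-3.9 -2.3] z [12.  54.1]
top end 39 angle 1.58 from hinge 1.67 r [-4.8 -3.7] z [27.6 57.5]
scene near 128 angle 1.55 from hinge 1.61 r [-2.8  0.2] z [12.2 56.1]
scene far few 0
scene end 14 angle 0.73 from hinge 1.66 r [-7.3 -2.9] z [55.  58.5]
t 17.65 jig [-21.2  13.1  22.9] rpy [-1.7999e+02  1.0000e-02  1.1969e+02] F [-0.1  1.2 -0.3] 30.5 [  4.  21.  97.  -0.  62. -26.]
top bowl jig 96 [-13.4 -54.3] 29.6 102.0
scene bowl jig 511 [ -1.8 -33.9] 42.7 104.2
```

send_rows:
  motion:
    - [0.32, -0.008, -0.002, 0, 0]
    - [0.32, -0.016, -0.004, 0, 0]
    - [0.32, -0.023, -0.005, 0, 0]
    - [0.32, -0.0275, -0.005, 0, 0]
    - [0.32, -0.0275, -0.005, 0, 0]

```text
t: 18.15
eef_pos: [552.6, 116.8, 23.0]
orientation: [180.0, 0.0, 119.7]
contact_force: [-0.1, 0.8, -1.1]
opening: 30.2
finger_force: 0.6
```

```bash
python3 look.py n
```

```text
top near few 1
top far 45 angle 1.59 from hinge 1.68 r [-4.1 -2.4] z [12.8 55.5]
top end 38 angle 1.58 from hinge 1.67 r [-4.9 -3.6] z [26.1 57.8]
scene near 118 angle 1.55 from hinge 1.6 r [-2.4  0.9] z [10.2 55.2]
scene far few 2
scene end 14 angle 0.76 from hinge 1.67 r [-6.8 -3.1] z [54.1 57.8]
t 18.25 jig [-19.3   4.9  22.9] rpy [-1.8000e+02  1.0000e-02  1.1969e+02] F [-0.6  1.3 -1.6] 30.2 [  3.  21.  97.  -0.  62. -27.]
top bowl jig 68 [-15.1 -71.3] 22.8 101.1
scene bowl jig 518 [ -1.8 -42.8] 42.2 103.9
```

send_rows:
  motion:
    - [0.32, 0.05, 0, 0, 0]
    - [0.32, 0.15, 0, 0, 0]
    - [0.32, 0.25, 0, 0, 0]
    - [0.32, 0.3, 0, -0.1, 0]
    - [0.32, 0.45, 0, -0.25, 0]
    - [0.32, 0.6, 0, -0.4, 0]
    - [0.32, 0.7, 0, -0.5, 0]
    - [0.32, 0.7, 0, -0.5, 0]

```text
t: 19.05
eef_pos: [448.7, 303.3, 177.5]
orientation: [179.6, 0.0, 119.9]
contact_force: [0.2, 0.1, -0.2]
opening: 30.0
finger_force: 0.0
```

```bash
python3 look.py o
python3 - <<'E'
from w import *
for n in("top","scene"):
    f=np.load(f"{n}1.npz"); p=f["p"]; measure(n,p,f["d"]) if n=="top" else 0
a=cv2.imread("pics/top_o.png")[140:270,170:350]; b=cv2.imread("pics/scene_o.png")[150:280,200:380]
cv2.imwrite("pics/o.png",np.vstack([cv2.resize(x,(415,300),interpolation=2) for x in(a,b)]))
E
```

```text
top near few 1
top far 105 angle 1.6 from hinge 1.67 r [-4.  -2.4] z [12.2 55.4]
top end 37 angle 1.57 from hinge 1.67 r [-4.8 -3.8] z [32.2 57.7]
scene near 109 angle 1.56 from hinge 1.61 r [-2.5  0.7] z [11.4 56.6]
scene far few 1
scene end 11 angle 0.62 from hinge 1.66 r [-5.9 -2.2] z [55.8 58.7]
t 19.15 jig [-99.8 201.  175.7] rpy [1.7966e+02 5.0000e-02 1.1990e+02] F [-0.6  0.5  0.5] 30.0 [25.  8. 94. -0. 78. -5.]
top bowl jig 480 [ -1.8 -38.9] 42.0 104.1
scene bowl jig 521 [ -0.6 -42.9] 42.0 103.9
top board z 39.7 rect [561.2 195.7] [238.8 159.2] 6.88m.py:14: RuntimeWarning: Mean of empty slice.
  print(n,"block",len(Q),Q.mean(0).round(1),"z",np.median(z[blue]).round(1),np.round(cv2.minAreaRect(Q.astype(np.float32)),1) if 0 else cv2.minAreaRect(Q.astype(np.float32)))
  ret = ret.dtype.type(ret / rcount)
  return _methods._mean(a, axis=axis, dtype=dtype,
Traceback (most recent call last):
  File "m.py", line 14, in measure
    print(n,"block",len(Q),Q.mean(0).round(1),"z",np.median(z[blue]).round(1),np.round(cv2.minAreaRect(Q.astype(np.float32)),1) if 0 else cv2.minAreaRect(Q.astype(np.float32)))
                                                                                                                                          ~~~~~~~~~~~~~~~^^^^^^^^^^^^^^^^^^^^^^
cv2.error: OpenCV(4.12.0) /io/opencv/modules/imgproc/src/convhull.cpp:143: error: (-215:Assertion failed) total >= 0 && (depth == CV_32F || depth == CV_32S) in function 'convexHull'
```

Run:
```python
from w import *
a=cv2.imread("pics/top_o.png")[140:270,170:350]; b=cv2.imread("pics/scene_o.png")[150:280,200:380]
cv2.imwrite("pics/o.png",np.vstack([cv2.resize(x,(415,300),interpolation=2) for x in(a,b)]))
for n in("top","scene"):
    f=np.load(f"{n}1.npz"); C=J(cloud(n,f["d"]),OC[n]); m=(abs(C[...,0])<60)&(C[...,1]>-100)&(C[...,1]<10)&(C[...,2]>97)&(C[...,2]<110); Q=C[m]
    print(n,"rim plane tilt deg",np.degrees(np.linalg.lstsq(np.c_[Q[:,:2],np.ones(len(Q))],Q[:,2],rcond=None)[0][:2]).round(1),Q.min(0).round(1),Q.max(0).round(1))
```

```text
top rim plane tilt deg [ 0.3 -0.1] [-36.  -73.5  97.1] [ 33.1  -4.  104.1]
scene rim plane tilt deg [-0.4  0.3] [-36.4 -76.3  97.1] [ 34.   -3.9 103.9]
```

View pics/o.png

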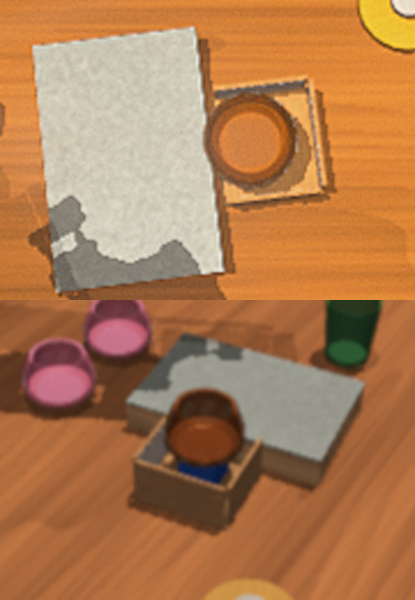

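The pictures show the bowl level on the blue block, with its rim at top crop (250,140). It is within about 3 mm of centre and clear of the board. All three walls are upright, the bystanders haven't moved, and the arm touches nothing.

```bash
python3 -c "
from bench import bot
print(bot.sign_off())"
```

```text
the job is handed in; nothing more can be done
None
```

The job is handed in after about 19 s: all three walls are upright (about 1.56–1.6 rad), and the amber bowl stands level on the blue block alone, about 3 mm or less off centre, with the wheel, tumbler and jar left where they were.

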